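# Fold the press hasp over its staple, then hold the knocking-down iron level in the gap

## Robot

A 7-joint arm with a two-finger parallel gripper is mounted at the origin on a cart in front of the work surface, level with it; the furniture and walls round the work are solid. World frame = base frame: x ahead of the robot, y to its left, z up, the work surface at z = 0. Lengths are in m, angles in rad, forces in N, time in s.
With the tool pointing down it reaches from about 0.4 to 0.85 m from the base axis. Payload 10.4 kg.
Tool frame: the origin (TCP) lies at the very end of the fingers, on their centre line; the grasp point (between the pads) lies 19 mm behind it (grip_point_offset is the distance from the TCP to the grasp point, in m); z points along the fingers, y is the line along which they close (so a half turn about z gives the same grasp; the last joint's range is limited). The gripper opens to 87 mm and grips with 3 to 60 N. Pads are 19 mm wide; open, the fingers measure 117 mm over their backs; the gripper's body (75 mm by 190 mm) begins 51 mm behind the grasp point.
Start: joints at [1.164, 0.332, -0.065, 1.46, 0.022, 1.35, -0.088], TCP at [0.234, -0.58, 0.223] pointing down, gripper open.
Joint ranges: [-2.6, 2.6], [-0.5, 2.12], [-1.47, 1.34], [0.16, 2.42], [-1.27, 4.41], [0.06, 2.06], [-2.6, 2.6]. Speed limits (rad/s): [2.22, 2.22, 2.79, 2.79, 3.14, 3.14, 3.14].

## Interface

Orientations are given as a unit quaternion [x, y, z, w].
In Python, from bench import * gives the robot as it stands.
- The arm moves only by the tool play_rows, never from a script. Its argument "increments" is text: rows parted by semicolons, each of 7 numbers parted by spaces: the turn, a rotation vector about the tool's x, y, z in rad, then the shift along the tool's x, y, z in m, then the opening, from 0 (shut) to 1 (fully open). A call has 1 to 8 rows; each row is the pose to reach, as a shift and turn from the pose commanded when the call began, along the tool's axes at that moment; what a row does not reach only later rows make up. A row lasts 1/10 s, in which the tool goes at most 50 mm and 8.59 degrees, less where a joint would pass 70% of its speed; a pose out of reach is approached as far as the arm can. A call with a gripper value outside its range is refused whole. The fingers move at their own pace and stop on an object; "grip_force" is the grip in N (left out, the last holds). Time passes only in rows, so rows that repeat a pose let the fingers close. It gives the time, the measured TCP pose, the force, the opening and the grip force at its end, in the units of the state.
- read_state(): the state, without advancing time (a new reading comes with each control period).
- camera(name): name is "scene" or "top"; returns a dict with "color" (400x640x3 uint8, red, green, blue), "fx", "fy", "cx", "cy" (pixels), "k1" (the pictures are not rectified: a ray, as slopes to the right and down, at radius r is drawn at 1 + k1 r^2 times it, then the intrinsics apply), "camera_from_world" (4x4, takes a point from world to camera coordinates). Camera axes: x right, y down, z forward; pixel columns grow to the right and rows downward; lengths in m; the calibration is good to about 2 mm. A picture is of the moment at which its call begins. There is no depth.
- close_job(): hands the job in; it is judged then, once.
The state is a dict: "time": time; "joint_positions": joint angles; "joint_vel": joint speeds; "joint_torque": joint torques, N m; "ee_pos": TCP position; "eef_rot": TCP orientation; "ft_force": force on the tool from outside, world axes, zero at the start; "torque": the same for the moment, N m; "width": finger opening in m; "grip_force": force on a finger pad.
Only numpy, scipy, OpenCV 4.12 (cv2) and the standard library are available. Lean on these libraries where they do the work, as an engineer would, in place of code of your own. Each camera call takes 0.05 s, during which the arm holds its last target. There are 200 camera calls.

## Task

The screws of the small wooden lying press are slack: first fold its steel hasp all the way over until it lies flat with the staple through its slot, so that the loose cheek cannot creep. Then pick up the knocking-down iron (the cast L-shaped plate lying tilted on the bench) across its width at its balance point and hold it level over the middle of the press, its tang hanging in the gap between the cheeks, its long end over the front cheek (the one with the staple), and the plate about 2 cm above the cheeks without touching them, so that I can slide the packing card under it. Finish while still holding it there; leave the other things on the bench alone.

Things in the scene. Friction and masses are not known exactly. Their poses are not given: they have to be found in the camera images.
- press: Pale wooden lying press, fixed. Two cheeks, each 85 mm across, 360 long, 72 high on 18 mm feet, either side of an open 36 mm gap. Origin: on the bench under the gap's middle. x points across the gap from front cheek (robot side) to back cheek, y along the gap, z up. Flat cheek tops at z = 90 mm. Two screw heads with 90 mm steel tommy bars stick out 37 mm from the front cheek, all below the tops.
- gap_top (a point): Middle of the gap at the height of the cheek tops (90 mm above the press's origin); axes as the press. Two 37 mm screws cross the gap at y = +-115 mm and two square runners at y = +-70 mm, all at least 17 mm below the cheek tops; for 60 mm either side of the middle the gap is empty down to the bench.
- hasp_hinge (a point): Middle of the hasp's hinge pin, on the back cheek near its right-hand end: x = +34, y = -150, z = 95.5 mm in the press's frame. The pin lies along the press's y.
- hasp_tip (a point): Middle of the hasp's free edge (rolled lip 7 mm thick), 112 mm from the hinge pin. The hasp is a dark steel strap 26 mm wide, 4 mm thick. Closed, its slot (67 to 86 mm from the pin) lets through the wire staple that stands on the front cheek, 77 mm from the pin, 21 mm above the cheek top. Beyond the slot is a solid end plate 26 mm long.
- hasp (a joint): Angle of the hasp, rad. 0: closed, flat across both cheeks, pointing to the press's -x. It grows as the hasp is lifted: 1.57 upright, 2.45 its stop, leaning back over the back cheek. It starts leaning back (1.8 to 2.3). The hinge is stiff (0.09 N m): the hasp stays where it is left and has to be pushed all the way down.
- iron: L-shaped iron, 0.55 to 0.8 kg: plate 140 x 56 x 10 mm, tang under one end. Origin: balance point, in mid-plane of the plate (centre of mass 11 mm under it). x along the plate to the tang end (+45 mm; long end at -95 mm), y across the width (edges to grip at +-28 mm), z out of the bright top. Lies tilted 21.5 degrees, x rising, long edge and tang foot on a 3 mm board, origin at world z = 46 mm.
- iron_tang_foot (a point): Middle of the tang's foot: x = +32, y = 0, z = -51 mm in the iron's frame; axes as the iron. The tang is 20 mm thick (x), 56 mm wide (y) and goes 46 mm down from the plate's underside; two small ribs brace it to the underside between x = +4 mm and the tang, within 20 mm of the middle line.
- eraser: Eraser, 20 x 44 x 12 mm, lying behind and right of the iron; leave alone.
- bone_folder: Flat bone folder, 26 x 160 x 4 mm, lying behind the iron; leave alone.
- finishing_tool_2: Finishing tool with turned wooden handle and brass head, 30 x 128 x 30 mm, lying on the bench in front and left of the iron; leave alone.

How it is judged:
On the way, in this order (a step that is already met when the one before it is completed fails the run):
1. the hasp is folded flat over its staple while the iron still lies on the bench (value of joint hasp below 0.06 rad and distance of iron from where it was at the start of the episode below 0.02 m), for 0.3 s.
2. the iron is off the bench, held across its width at its balance point (height (world z) of iron above 0.09 m and contact force between the fingers and iron above 4 N and x of the grasp point in the frame of iron between -0.018 and 0.018 m), for 0.2 s.
At the end, for the whole second after the job is handed in: Hasp closed (under 0.06 rad). Iron still, in the fingers within 18 mm of its balance point, not touching the press; level to 4 deg, square to 7 deg, tang foot 8 to 40 mm below the cheek tops, within 8 mm of the gap's centre line and 30 mm of its middle, long end over the front cheek (value of joint hasp below 0.06 rad and contact force between the fingers and iron above 4 N and contact force between iron and press below 0.3 N and x of iron_tang_foot in the frame of press between -0.008 and 0.008 m and y of iron_tang_foot in the frame of press between -0.03 and 0.03 m and z of iron_tang_foot in the frame of gap_top between -0.04 and -0.008 m and angle between iron's own z axis and vertical below 0.07 rad and angle between the y axis of iron and the y axis of press, either way round below 0.12 rad and x of iron in the frame of press below -0.015 m and x of the grasp point in the frame of iron between -0.018 and 0.018 m and linear speed of iron below 0.03 m/s); the arm keeps its last pose, push and grip.
It fails at once if the eraser is disturbed (moved more than 30 mm) (distance of eraser from where it was at the start of the episode above 0.03 m).
It fails at once if the bone folder is disturbed (moved more than 30 mm) (distance of bone_folder from where it was at the start of the episode above 0.03 m).
It fails at once if the finishing tool is disturbed (moved more than 30 mm) (distance of finishing_tool_2 from where it was at the start of the episode above 0.03 m).
It also fails if it takes over 59 s, if anything falls off the work surface, if the arm or the gripper's body presses on something with over 40 N, if the wrist force passes 120 N, or if a joint passes its speed limit or range.

## Working session

There is one attempt and no reset: what is moved stays moved. The work goes in short steps, Python scripts to look and compute and a tool call to move; the robot and the scene stay as the last step left them, time stands still between calls to the robot, and variables do not carry over. Pictures are saved under pics/ and viewed, at most 11 in all, crops included, and the job is handed in when it is done.

Besides the shell and the picture viewer there is one more tool, called after "Request:" as name(argument=value, ...) on one line, values as JSON. play_rows: Moves the arm, as the interface text tells. Its arguments: {"type":"object","properties":{"increments":{"type":"string"},"grip_force":{"type":"number"}},"required":["increments"]}

```bash
ls; mkdir -p pics
python3 - <<'E'
from bench import *
import cv2,numpy as np,pickle
d={}
for n in("scene","top"):
    c=camera(n);d[n]=c;cv2.imwrite(f"pics/{n}0.png",c["color"][:,:,::-1])
    print(n,c["fx"],c["fy"],c["cx"],c["cy"],c["k1"]);print(np.round(c["camera_from_world"],3))
pickle.dump(d,open("c0.pkl","wb"))
s=read_state();print({k:np.round(v,3) for k,v in s.items()})
E
```

```text
pics
scene 512.7662821449456 512.7662821449456 322.247729506694 193.1689248922247 -0.11454818248104857
[[-0.775 -0.632 -0.012  0.286]
 [-0.37   0.469 -0.802  0.347]
 [ 0.513 -0.617 -0.597  1.065]
 [ 0.     0.     0.     1.   ]]
top 485.6781886739878 485.6781886739878 318.0699524485489 201.61028868116384 -0.04639514307082589
[[-0.027 -1.     0.004 -0.161]
 [-0.997  0.027 -0.07   0.523]
 [ 0.07  -0.006 -0.998  1.263]
 [ 0.     0.     0.     1.   ]]
{'time': np.float64(0.1), 'joint_positions': array([ 1.164,  0.333, -0.065,  1.461,  0.022,  1.35 , -0.089]), 'joint_vel': array([ 0.001, -0.002,  0.001, -0.002,  0.001,  0.001,  0.002]), 'joint_torque': array([ 2.0000e-03, -6.2455e+01,  2.5000e-02, -3.9072e+01, -6.2000e-02,
        3.7000e-02,  0.0000e+00]), 'ee_pos': array([ 0.234, -0.579,  0.222]), 'eef_rot': array([ 0.982,  0.191, -0.   , -0.001]), 'ft_force': array([ 0.451, -0.667,  0.3  ]), 'torque': array([-0.018,  0.028,  0.045]), 'grip_force': np.float64(0.0), 'width': np.float64(0.087)}
```

View pics/scene0.png

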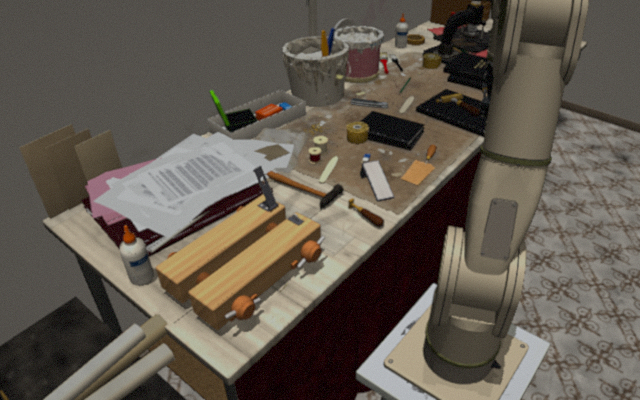

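View pics/top0.png

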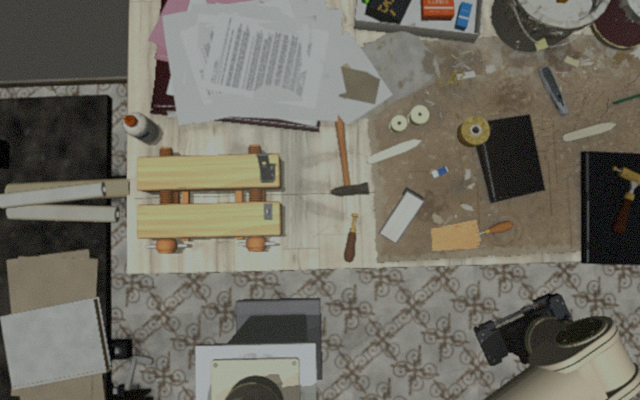

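The scene view shows the press at about (240,255) with the upright hasp at (265,188), and the iron at (377,180). In the top view the press is at (208,195), the hasp at (267,167), the iron at (403,215), the eraser at (439,172), the folder at (395,151) and the finishing tool at (351,238).

```bash
cat > h.py <<'E'
import numpy as np,cv2,pickle
def ray(c,uv):
    K=np.array([[c["fx"],0,c["cx"]],[0,c["fy"],c["cy"]],[0,0,1.]])
    p=cv2.undistortPoints(np.array(uv,float).reshape(-1,1,2),K,np.array([c["k1"],0,0,0,0.]))[:,0]
    M=c["camera_from_world"];R=M[:3,:3];o=-R.T@M[:3,3]
    d=np.c_[p,np.ones(len(p))]@R
    return o,d/np.linalg.norm(d,axis=1)[:,None]
def plane(c,uv,z):
    o,d=ray(c,uv);return o+d*((z-o[2])/d[:,2])[:,None]
def tri(c1,u1,c2,u2):
    o1,d1=ray(c1,u1);o2,d2=ray(c2,u2);out=[]
    for a,b in zip(d1,d2):
        t=np.linalg.lstsq(np.c_[a,-b],o2-o1,rcond=None)[0]
        p,q=o1+a*t[0],o2+b*t[1];out.append(np.r_[(p+q)/2,np.linalg.norm(p-q)])
    return np.array(out)
def proj(c,P):
    M=c["camera_from_world"];P=np.atleast_2d(P)@M[:3,:3].T+M[:3,3];p=P[:,:2]/P[:,2:]
    p=p*(1+c["k1"]*(p**2).sum(1))[:,None];return np.c_[p[:,0]*c["fx"]+c["cx"],p[:,1]*c["fy"]+c["cy"]]
E
python3 - <<'E'
from h import *
d=pickle.load(open("c0.pkl","rb"))
t=d["top"]["color"][145:255,130:290];s=d["scene"]["color"][150:330,150:410]
a=cv2.resize(t,None,fx=5,fy=5,interpolation=cv2.INTER_CUBIC)
cv2.imwrite("pics/a.png",a[:,:,::-1])
a=cv2.resize(d["top"]["color"][145:255,340:460],None,fx=4,fy=4,interpolation=cv2.INTER_CUBIC)
b=cv2.resize(d["scene"]["color"][140:240,350:430],None,fx=4,fy=4,interpolation=cv2.INTER_CUBIC)
b=cv2.copyMakeBorder(b,0,40,0,0,cv2.BORDER_CONSTANT)
cv2.imwrite("pics/b.png",np.hstack([a,b])[:,:,::-1])
s=cv2.resize(s,None,fx=3,fy=3,interpolation=cv2.INTER_CUBIC);cv2.imwrite("pics/c.png",s[:,:,::-1])
E
```

```text
(no output)
```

View pics/a.png

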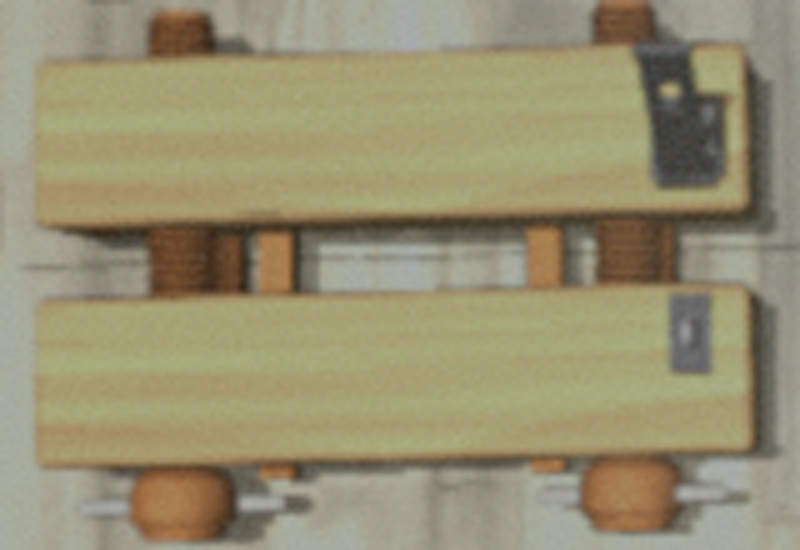

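View pics/b.png

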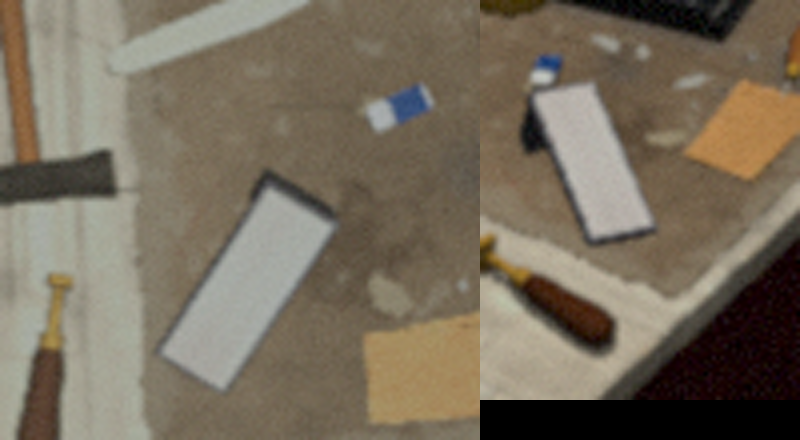

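View pics/c.png

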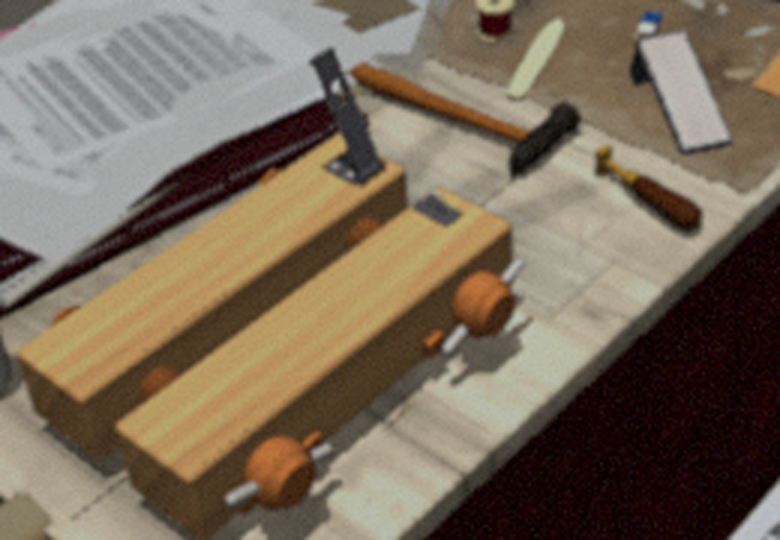

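The pictures show clear cheek tops, with corners at top-view pixels (138,157)–(281,238), the bright iron face (380–425,190–243), and the hasp lip at top (262.6,154.5) and scene (257.5,168.5). The screw heads and staple sit at the robot side. Next I measure with masks and triangulation.

```bash
cat > m.py <<'E'
from h import *
d=pickle.load(open("c0.pkl","rb"));T,S=d["top"],d["scene"]
def big(c,roi,lo,hi,n=1):
    x0,x1,y0,y1=roi;hsv=cv2.cvtColor(c["color"],cv2.COLOR_RGB2HSV)
    m=np.zeros(hsv.shape[:2],np.uint8);m[y0:y1,x0:x1]=cv2.inRange(hsv,np.array(lo),np.array(hi))[y0:y1,x0:x1]
    m=cv2.morphologyEx(m,cv2.MORPH_CLOSE,np.ones((3,3)))
    cs=cv2.findContours(m,cv2.RETR_EXTERNAL,cv2.CHAIN_APPROX_NONE)[0]
    return sorted(cs,key=cv2.contourArea)[::-1][:n]
def quad(ct):
    h=cv2.convexHull(ct)
    q=cv2.approxPolyN(h,4)[0] if hasattr(cv2,'approxPolyN') else cv2.boxPoints(cv2.minAreaRect(h))
    return np.array(q,float).reshape(-1,2)
E
python3 - <<'E'
from m import *
np.set_printoptions(precision=4,suppress=True)
print(cv2.cvtColor(T["color"],cv2.COLOR_RGB2HSV)[[175,220,215,205],[200,200,403,385]], cv2.cvtColor(S["color"],cv2.COLOR_RGB2HSV)[[240,180,175],[220,378,395]])
for ct in big(T,(132,288,148,246),(18,70,100),(32,255,255),2):
    q=quad(ct);W=plane(T,q,.09);print("cheek",cv2.contourArea(ct),q.round(1).tolist());print(W, np.linalg.norm(W-np.roll(W,1,0),axis=1))
for n,c,roi in(("T",T,(375,430,185,248)),("S",S,(375,420,155,205))):
    for ct in big(c,roi,(0,0,120),(180,40,255),1):
        q=quad(ct);print(n,cv2.contourArea(ct),q.round(1).tolist())
E
```

```text
[[ 26  80 165]
 [ 26  79 165]
 [ 40   9 169]
 [ 17  64 128]] [[ 19 122 180]
 [ 20  17 183]
 [ 19  67 145]]
cheek 4660.5 [[280.0, 236.0], [137.0, 238.0], [137.0, 204.0], [280.0, 200.0]]
[[ 0.4309 -0.0783  0.09  ]
 [ 0.435   0.2785  0.09  ]
 [ 0.5199  0.2784  0.09  ]
 [ 0.5204 -0.0802  0.09  ]] [0.0895 0.3568 0.0849 0.3586]
cheek 4052.0 [[279.0, 187.0], [137.0, 190.0], [137.0, 156.0], [279.0, 153.0]]
[[ 0.553  -0.0784  0.09  ]
 [ 0.5551  0.2783  0.09  ]
 [ 0.6413  0.2785  0.09  ]
 [ 0.6387 -0.0802  0.09  ]] [0.0858 0.3568 0.0862 0.3587]
T 915.5 [[423.0, 201.0], [396.0, 243.0], [379.0, 233.0], [407.0, 191.0]]
S 382.0 [[394.0, 196.0], [375.0, 200.0], [375.0, 161.0], [378.0, 160.0]]
```

```bash
cat >> m.py <<'E'
def fitquad(ct,q0):
    """refine quad by line fit to contour points near each edge, pushed out 0.5 px"""
    p=ct.reshape(-1,2).astype(float);c=q0.mean(0);L=[]
    for a,b in zip(q0,np.roll(q0,-1,0)):
        e=(b-a)/np.linalg.norm(b-a);n=np.array([e[1],-e[0]]);n*=np.sign(n@(a-c))
        t=(p-a)@e;s=(p-a)@n;k=(abs(s)<2.2)&(t>3)&(t<np.linalg.norm(b-a)-3)
        vx,vy,x,y=cv2.fitLine(p[k].astype(np.float32),cv2.DIST_HUBER,0,.01,.01).ravel()
        m=np.array([-vy,vx]);m*=np.sign(m@n);L.append(np.r_[m,-(m@[x,y]+.5)])
    r=[np.cross(L[i-1],L[i]) for i in range(4)];return np.array([v[:2]/v[2] for v in r])
E
python3 - <<'E'
from m import *
np.set_printoptions(precision=4,suppress=True)
for ct in big(T,(132,288,148,246),(18,62,100),(32,255,255),2):
    q=quad(ct);q=fitquad(ct,q);W=plane(T,q,.09);print(q.round(1).tolist());print(W, np.linalg.norm(W-np.roll(W,1,0),axis=1))
Q={}
for n,c,roi in(("T",T,(375,430,185,248)),("S",S,(355,420,155,205))):
    for ct in big(c,roi,(0,0,150),(180,38,255),1):
        q=quad(ct);Q[n]=fitquad(ct,q);print(n,cv2.contourArea(ct),q.tolist(),Q[n].round(1).tolist())
for ct in big(S,(150,340,180,330),(14,60,140),(32,255,255),2):
    print("S cheek",cv2.contourArea(ct),quad(ct).tolist())
    try:print(fitquad(ct,quad(ct)).round(1).tolist())
    except Exception as e:print(e)
print("hasp tip",tri(T,[[262.6,154.3]],S,[[257.5,168.5]]))
E
```

```text
[[279.1000061035156, 201.6999969482422], [280.8999938964844, 237.5], [136.1999969482422, 237.5], [138.10000610351562, 197.10000610351562]]
[[ 0.5161 -0.0778  0.09  ]
 [ 0.4271 -0.0803  0.09  ]
 [ 0.4363  0.2807  0.09  ]
 [ 0.5372  0.2757  0.09  ]] [0.3541 0.089  0.3611 0.101 ]
[[278.20001220703125, 153.39999389648438], [280.0, 186.6999969482422], [136.5, 190.0], [136.5, 156.3000030517578]]
[[ 0.6378 -0.0782  0.09  ]
 [ 0.5536 -0.0809  0.09  ]
 [ 0.5552  0.2796  0.09  ]
 [ 0.6405  0.2797  0.09  ]] [0.3579 0.0842 0.3605 0.0852]
T 818.0 [[423.0, 201.0], [395.0, 242.0], [380.0, 232.0], [407.0, 192.0]] [[422.5, 201.10000610351562], [395.0, 242.39999389648438], [380.20001220703125, 232.39999389648438], [406.79998779296875, 191.89999389648438]]
S 520.0 [[378.0, 161.0], [393.0, 196.0], [378.0, 199.0], [360.0, 156.0]] [[378.20001220703125, 162.39999389648438], [392.70001220703125, 195.60000610351562], [377.79998779296875, 198.89999389648438], [360.5, 156.3000030517578]]
S cheek 3532.5 [[322.0, 223.0], [212.0, 310.0], [187.0, 291.0], [296.0, 211.0]]
[[321.1000061035156, 223.8000030517578], [212.5, 310.1000061035156], [187.0, 291.6000061035156], [296.1000061035156, 210.89999389648438]]
S cheek 2966.5 [[286.0, 206.0], [176.0, 283.0], [151.0, 264.0], [262.0, 195.0]]
[[285.8999938964844, 205.1999969482422], [176.60000610351562, 283.29998779296875], [151.8000030517578, 265.5], [260.20001220703125, 196.0]]
hasp tip [[ 0.6183 -0.0503  0.1964  0.0002]]
```

Run:
```python
from m import *
np.set_printoptions(precision=4,suppress=True)
A=lambda p,k,o:(np.array(p,float)+.5)/k-.5+np.array(o)
bk=A([[38,62],[745,45],[748,212],[38,227]],5,[130,145]);fr=A([[38,300],[750,287],[755,452],[38,467]],5,[130,145])
print(plane(T,bk,.09));print(plane(T,fr,.09))
sb=A([[20,357],[345,135],[403,170],[80,402]],3,[150,150]);sf=A([[118,430],[442,187],[510,228],[190,480]],3,[150,150])
print("tri back",tri(T,bk,S,sb));print("tri front",tri(T,fr,S,sf))
it=A([[268,180],[336,225],[226,390],[158,350]],4,[340,145]);i2=A([[532-480,93],[597-480,83],[656-480,230],[590-480,238]],4,[350,140])
W=tri(T,it,S,i2);print("iron",it.round(1).tolist(),i2.round(1).tolist());print(W);P=W[:,:3]
print(np.linalg.norm(P-np.roll(P,1,0),axis=1))
# model: fit rigid to known rectangle
M=np.array([[45,28,5],[45,-28,5],[-95,-28,5],[-95,28,5]])/1000.
c=M.mean(0);H=(M-c).T@(P-P.mean(0));U,_,V=np.linalg.svd(H);R=V.T@np.diag([1,1,np.linalg.det(V.T@U.T)])@U.T
o=P.mean(0)-R@c;print("R",R,"o",o,"resid",P-(M@R.T+o),"tilt",np.degrees(np.arcsin(R[2,0])),"yaw",np.degrees(np.arctan2(R[1,0],R[0,0])))
# table check & tools
print("tool",plane(T,A([[58,278],[40,440]],4,[340,145]),.015),"eraser",plane(T,A([[398,107]],4,[340,145]),.012),"folder",plane(T,A([[120,65]],4,[340,145]),.004))
```

```text
[[ 0.6387  0.278   0.09  ]
 [ 0.6372 -0.0792  0.09  ]
 [ 0.553  -0.0789  0.09  ]
 [ 0.5551  0.2778  0.09  ]]
[[ 0.5184  0.2779  0.09  ]
 [ 0.5154 -0.0791  0.09  ]
 [ 0.4333 -0.0798  0.09  ]
 [ 0.435   0.278   0.09  ]]
tri back [[ 0.6385  0.2789  0.0839  0.0034]
 [ 0.6363 -0.0801  0.088   0.0032]
 [ 0.5556 -0.0768  0.0886  0.0063]
 [ 0.5563  0.2795  0.0886  0.003 ]]
tri front [[ 0.5179  0.2788  0.085   0.0023]
 [ 0.5157 -0.0788  0.0884  0.0005]
 [ 0.4356 -0.0777  0.0849  0.0057]
 [ 0.4354  0.2783  0.0903  0.0011]]
iron [[406.6, 189.6], [423.6, 200.9], [396.1, 242.1], [379.1, 232.1]] [[362.6, 162.9], [378.9, 160.4], [393.6, 197.1], [377.1, 199.1]]
[[ 0.5396 -0.4028  0.0633  0.0019]
 [ 0.5095 -0.4456  0.0627  0.0024]
 [ 0.4068 -0.3789  0.0096  0.0008]
 [ 0.4346 -0.3337  0.0161  0.0013]]
[0.1343 0.0523 0.1334 0.0535]
R [[ 0.7739  0.5301 -0.3467]
 [-0.5108  0.8459  0.1533]
 [ 0.3745  0.0584  0.9254]] o [ 0.4937 -0.4038  0.0427] resid [[-0.002  -0.0005 -0.0024]
 [-0.0025  0.0041  0.0002]
 [ 0.0032 -0.0007 -0.0005]
 [ 0.0013 -0.0029  0.0028]] tilt 21.9953720582434 yaw -33.42572855622209
tool [[ 0.4834 -0.2698  0.015 ]
 [ 0.3772 -0.2545  0.015 ]] eraser [[ 0.5917 -0.5013  0.012 ]] folder [[ 0.6259 -0.3169  0.004 ]]
```

Measurements agree with the given sizes:
- **Press:** origin (0.536, 0.099), yaw about 0.
- **Hasp:** pin at (0.569, -0.051, 0.0955). The tip triangulates 112 mm away, at 2.02 rad.
- **Iron:** origin (0.494, -0.404, 0.044), yaw -33.4°, tilt 22°.

First I move to behind the hasp.

Request:
play_rows(increments="0 0 0.386 0.58 -0.338 -0.077 0;0 0 0.386 0.58 -0.338 -0.077 0;0 0 0.386 0.58 -0.338 -0.077 0;0 0 0.386 0.58 -0.338 -0.077 0;0 0 0.386 0.58 -0.338 -0.077 0;0 0 0.386 0.58 -0.338 -0.077 0;0 0 0.386 0.58 -0.338 -0.077 0;0 0 0.386 0.58 -0.338 -0.077 0", grip_force=20)

```text
time: 0.9
ee_pos: [0.4765, -0.2659, 0.268]
eef_rot: [1.0, -0.001, -0.0, 0.0]
ft_force: [0.8, -0.7, -0.1]
width: 0.0309
grip_force: 0.0
```

Request:
play_rows(increments="0 0 0 0.167 -0.215 -0.031 0;0 0 0 0.167 -0.215 -0.031 0;0 0 0 0.167 -0.215 -0.031 0;0 0 0 0.167 -0.215 -0.031 0;0 0 0 0.167 -0.215 -0.031 0;0 0 0 0.167 -0.215 -0.031 0;0 0 0 0.167 -0.215 -0.031 0;0 0 0 0.167 -0.215 -0.031 0")

```text
time: 1.7
ee_pos: [0.6432, -0.053, 0.2981]
eef_rot: [1.0, -0.001, -0.001, 0.0]
ft_force: [0.1, 0.0, 0.7]
width: 0.0004
grip_force: 0.0
```

Request:
play_rows(increments="0 0 0 0 0 0.05 0;0 0 0 0 0 0.09 0;0 0 0 0 0 0.13 0;0 0 0 0 0 0.13 0;0 0 0 0 0 0.13 0")

```text
time: 2.2
ee_pos: [0.643, -0.0545, 0.1698]
eef_rot: [1.0, -0.002, -0.0, 0.0]
ft_force: [0.2, -0.6, 1.3]
width: 0.0005
grip_force: 0.0
```

Request:
play_rows(increments="0 0 0 -0.017 -0.003 0 0;0 0 0 -0.034 -0.003 0 0;0 0 0 -0.051 -0.003 0 0;0 0 0 -0.068 -0.003 0 0;0 0 0 -0.085 -0.003 0 0;0 0 0 -0.102 -0.003 0 0;0 0 0 -0.119 -0.003 0 0;0 0 0 -0.132 -0.003 0 0")

```text
time: 3.0
ee_pos: [0.5123, -0.0502, 0.1724]
eef_rot: [1.0, -0.001, 0.003, 0.001]
ft_force: [0.5, 1.1, -0.1]
width: 0.0007
grip_force: 0.3
```

Request:
play_rows(increments="0 0 0 -0.012 0 0.005 0;0 0 0 -0.02 0 0.015 0;0 0 0 -0.028 0 0.028 0;0 0 0 -0.033 0 0.04 0;0 0 0 -0.036 0 0.053 0;0 0 0 -0.037 0 0.062 0;0 0 0 -0.038 0 0.07 0;0 0 0 -0.038 0 0.07 0")

```text
time: 3.8
ee_pos: [0.4737, -0.0497, 0.0983]
eef_rot: [1.0, -0.001, 0.0, -0.0]
ft_force: [1.7, -0.5, 0.4]
width: 0.0
grip_force: 0.4
```

Request:
play_rows(increments="0 0 0 0 0 0.002 0;0 0 0 0 0 0.004 0;0 0 0 0 0 0.005 0;0 0 0 0 0 0.005 0;0 0 0 0 0 0.005 0")

```text
time: 4.3
ee_pos: [0.4745, -0.0497, 0.0966]
eef_rot: [1.0, -0.001, 0.001, 0.0]
ft_force: [-9.9, 0.3, 29.8]
width: 0.0002
grip_force: 14.3
```

Run:
```python
from bench import *
s=read_state();print(s["ee_pos"],s["ft_force"])
```

```text
[ 0.47445281 -0.04967499  0.09662786] [-9.93726772  0.28098638 29.75088835]
```

Request:
play_rows(increments="0 0 0 0 0 -0.04 0;0 0 0 0 0 -0.09 0;0 0 0 -0.01 0.03 -0.13 0.5;0 0 0 -0.04 0.08 -0.16 1;0 0 0 -0.06 0.12 -0.19 1;0 0 0 -0.08 0.16 -0.21 1;0 0 0 -0.1 0.2 -0.23 1;0 0 0 -0.1 0.2 -0.23 1")

```text
time: 5.1
ee_pos: [0.3707, -0.2536, 0.3261]
eef_rot: [1.0, -0.004, 0.001, 0.001]
ft_force: [0.3, -0.2, -0.1]
width: 0.0408
grip_force: 0.0
```

Run:
```python
from bench import *
from h import *
d={}
for n in("scene","top"): d[n]=camera(n)
pickle.dump(d,open("c1.pkl","wb"))
print(read_state()["ee_pos"])
t=cv2.resize(d["top"]["color"][140:260,210:450],None,fx=3,fy=3,interpolation=cv2.INTER_CUBIC)
s=cv2.resize(d["scene"]["color"][150:250,230:430],None,fx=3,fy=3,interpolation=cv2.INTER_CUBIC)
s=cv2.copyMakeBorder(s,0,0,0,120,cv2.BORDER_CONSTANT)
cv2.imwrite("pics/d.png",np.vstack([t,s])[:600,:,::-1])
```

```text
[ 0.37174334 -0.25202144  0.32509617]
```

View pics/d.png

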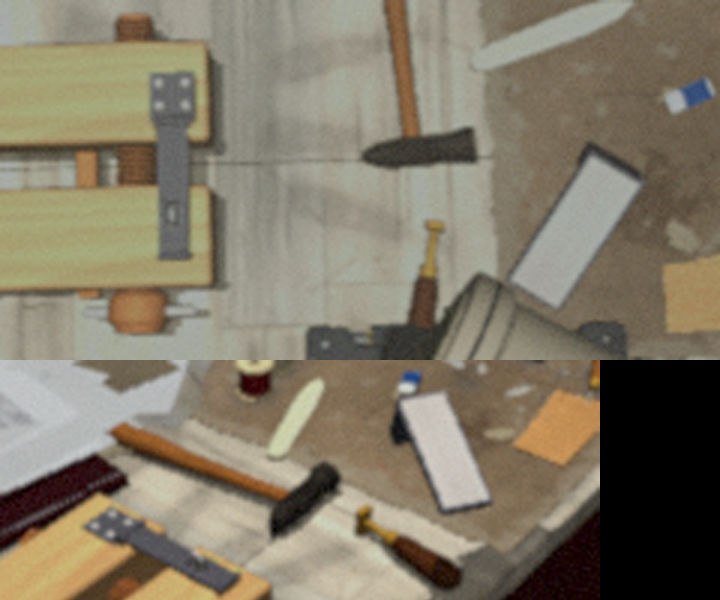

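The hasp lies flat, with its lip at top (267,226) and the staple showing through the slot. The iron is undisturbed. Next I compute the grasp pose.

```bash
cat > g.py <<'E'
from bench import *
from h import *
from scipy.spatial.transform import Rotation as Ro
np.set_printoptions(precision=4,suppress=True)
def delta(p,R):
    s=read_state();R0=Ro.from_quat(s["eef_rot"]);p0=np.array(s["ee_pos"])
    print("now",p0,"turn",(R0.inv()*R).as_rotvec(),"shift",R0.inv().apply(np.array(p)-p0))
E
python3 - <<'E'
from g import *
d=pickle.load(open("c0.pkl","rb"));T=d["top"]
A=lambda p,k,o:(np.array(p,float)+.5)/k-.5+np.array(o)
for q in (A([[268,180],[336,225],[226,390],[158,350]],4,[340,145]),A([[588,153],[640,182],[560,307],[510,277]],3,[210,140])):
    P=np.vstack([plane(T,q[:2],.0671),plane(T,q[2:],.0159)])
    m=(P[0]+P[1])/2;n=(P[2]+P[3])/2;e=(m-n);L=np.linalg.norm(e);yaw=np.degrees(np.arctan2(e[1],e[0]))
    t=np.radians(21.5);nz=np.r_[-np.sin(t)*e[:2]/np.hypot(*e[:2]),np.cos(t)]
    c=(m+n)/2+e/L*.025-nz*.005
    print(P,"L",L,"w",np.linalg.norm(P[0]-P[1]),np.linalg.norm(P[2]-P[3]),"yaw",yaw,"o",c)
E
```

```text
[[ 0.54   -0.4016  0.0671]
 [ 0.5101 -0.4439  0.0671]
 [ 0.4066 -0.3781  0.0159]
 [ 0.4341 -0.3341  0.0159]] L 0.13428197715841161 w 0.051802694903611696 0.05186656442576772 yaw -32.45385523837424 o [ 0.4938 -0.4028  0.0464]
[[ 0.5374 -0.399   0.0671]
 [ 0.5116 -0.4423  0.0671]
 [ 0.4069 -0.3786  0.0159]
 [ 0.4344 -0.3356  0.0159]] L 0.1320945751309744 w 0.05045980287406071 0.05111082128689377 yaw -31.46651915225392 o [ 0.4938 -0.4019  0.0465]
```

```bash
cat >> g.py <<'E'
o=np.array([.4938,-.4027,.046])
Ri=Ro.from_euler("ZY",[-32.5,-21.5],degrees=True)   # iron axes
Rt=Ri*Ro.from_euler("x",180,degrees=True)
tz=Rt.as_matrix()[:,2]
E
python3 - <<'E'
from g import *
print(Ri.as_matrix())
delta(o+tz*(.019-.13),Rt)
E
```

```text
[[ 0.7847  0.5373 -0.3091]
 [-0.4999  0.8434  0.1969]
 [ 0.3665  0.      0.9304]]
now [ 0.3717 -0.252   0.3251] turn [-0.1044  0.3637  0.5537] shift [0.0884 0.128  0.1761]
```

Request:
play_rows(increments="-0.104 0.364 0.554 0.088 0.128 0.1 1;-0.104 0.364 0.554 0.088 0.128 0.1 1;-0.104 0.364 0.554 0.088 0.128 0.1 1;-0.104 0.364 0.554 0.088 0.128 0.14 1;-0.104 0.364 0.554 0.088 0.128 0.176 1;-0.104 0.364 0.554 0.088 0.128 0.176 1;-0.104 0.364 0.554 0.088 0.128 0.176 1;-0.104 0.364 0.554 0.088 0.128 0.176 1")

```text
time: 6.0
ee_pos: [0.4626, -0.3779, 0.1513]
eef_rot: [0.944, -0.272, 0.18, 0.052]
ft_force: [1.4, 0.1, 0.7]
width: 0.0866
grip_force: 0.0
```

Run:
```python
from g import *
delta(o+tz*.019,Rt)
```

```text
now [ 0.4626 -0.3779  0.1513] turn [-0.0029 -0.0018  0.0066] shift [-0.002   0.0045  0.1315]
```

Request:
play_rows(increments="0 0 0 0 0.002 0.03 1;0 0 0 0 0.002 0.06 1;0 0 0 0 0.002 0.08 1;0 0 0 0 0.002 0.08 1;0 0 0 0 0.002 0.08 1")

```text
time: 6.5
ee_pos: [0.4855, -0.3955, 0.0758]
eef_rot: [0.944, -0.272, 0.18, 0.052]
ft_force: [-0.0, 0.1, 0.5]
width: 0.0871
grip_force: 0.0
```

Run:
```python
from g import *
delta(o+tz*.019,Rt)
print(read_state()["ft_force"])
```

```text
now [ 0.4855 -0.3955  0.0758] turn [-0.0024 -0.0008  0.0049] shift [-0.0008  0.0018  0.0507]
[-0.0078  0.1084  0.4581]
```

Request:
play_rows(increments="0 0 0 0 0.001 0.02 1;0 0 0 0 0.001 0.035 1;0 0 0 0 0.001 0.05 1;0 0 0 0 0.001 0.05 1;0 0 0 0 0.001 0.05 1")

```text
time: 7.0
ee_pos: [0.4998, -0.406, 0.0288]
eef_rot: [0.944, -0.273, 0.179, 0.052]
ft_force: [-0.2, -0.4, 0.9]
width: 0.0869
grip_force: 0.0
```

Run:
```python
from g import *
delta(o+tz*.019,Rt)
c=camera("scene");b=cv2.resize(c["color"][120:240,300:460],None,fx=4,fy=4,interpolation=cv2.INTER_CUBIC)
cv2.imwrite("pics/e.png",b[:,:,::-1])
```

```text
now [ 0.4998 -0.406   0.0288] turn [-0.0021 -0.0005  0.0043] shift [-0.0001  0.0005  0.0005]
```

View pics/e.png

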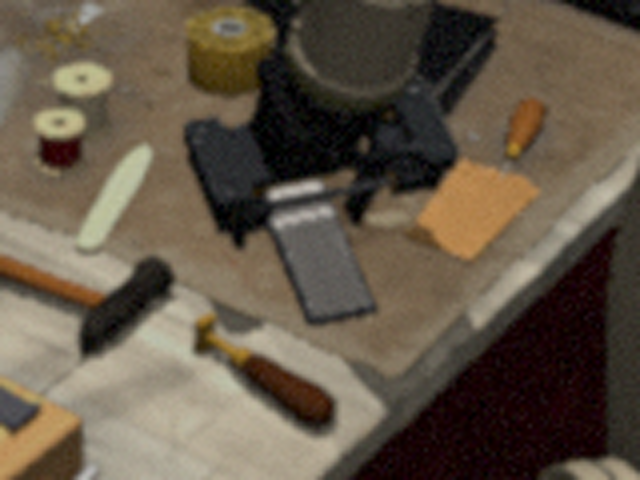

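The fingers straddle the plate near its balance point, with the long end at crop (340,315) free and the other objects clear. I close the gripper.

Request:
play_rows(increments="0 0 0 0 0 0 0;0 0 0 0 0 0 0;0 0 0 0 0 0 0;0 0 0 0 0 0 0;0 0 0 0 0 0 0;0 0 0 0 0 0 0;0 0 0 0 0 0 0;0 0 0 0 0 0 0", grip_force=50)

```text
time: 7.85
ee_pos: [0.499, -0.4062, 0.0271]
eef_rot: [0.944, -0.273, 0.179, 0.052]
ft_force: [-4.0, -2.8, 3.4]
width: 0.0553
grip_force: 50.0
```

Request:
play_rows(increments="0 0 0 0.004 0 -0.009 0;0 0 0 0.009 0 -0.024 0;0 0 0 0.018 0 -0.047 0;0 0 0 0.03 0 -0.077 0;0 0 0 0.045 0 -0.114 0;0 0 0 0.06 0 -0.152 0;0 0 0 0.073 0 -0.186 0;0 0 0 0.073 0 -0.186 0")

```text
time: 8.65
ee_pos: [0.5012, -0.4059, 0.2324]
eef_rot: [0.943, -0.272, 0.182, 0.052]
ft_force: [1.2, -0.7, -6.7]
width: 0.0557
grip_force: 50.0
```

```bash
cat >> g.py <<'E'
Rf=Ro.from_euler("Z",-.006)*Ro.from_euler("x",180,degrees=True)
E
python3 - <<'E'
from g import *
s=read_state();print(s["width"],s["grip_force"],s["ft_force"],s["torque"])
# level: tool vertical, yaw 0; iron origin at press x=-32mm; go above first
delta(np.array([.536-.032,.099,.25]),Rf)
E
```

```text
0.05574689729656285 50.04129170905799 [ 1.1888 -0.6862 -6.7204] [0.5039 0.7357 0.0015]
now [ 0.5012 -0.4059  0.2324] turn [ 0.1054 -0.3712 -0.5488] shift [-0.2409 -0.4289 -0.1152]
```

Request:
play_rows(increments="0.004 -0.015 -0.022 -0.01 -0.017 -0.005 0;0.01 -0.037 -0.055 -0.024 -0.043 -0.012 0;0.019 -0.067 -0.099 -0.043 -0.077 -0.021 0;0.027 -0.096 -0.143 -0.063 -0.112 -0.03 0;0.036 -0.126 -0.187 -0.082 -0.146 -0.039 0;0.044 -0.156 -0.231 -0.101 -0.18 -0.048 0;0.053 -0.186 -0.275 -0.12 -0.215 -0.058 0;0.056 -0.197 -0.291 -0.13 -0.23 -0.062 0")

```text
time: 9.45
ee_pos: [0.4999, -0.1279, 0.2358]
eef_rot: [0.988, -0.127, 0.082, 0.022]
ft_force: [1.1, -0.1, -7.2]
width: 0.0552
grip_force: 50.0
```

Run:
```python
from g import *
delta(np.array([.536-.032,.099,.25]),Rf)
```

```text
now [ 0.4999 -0.1279  0.2358] turn [ 0.0441 -0.164  -0.2499] shift [-0.05  -0.22  -0.028]
```

Request:
play_rows(increments="0.009 -0.033 -0.05 -0.01 -0.044 -0.006 0;0.018 -0.066 -0.1 -0.02 -0.088 -0.011 0;0.026 -0.098 -0.15 -0.03 -0.132 -0.017 0;0.035 -0.131 -0.2 -0.04 -0.176 -0.022 0;0.04 -0.15 -0.23 -0.046 -0.202 -0.026 0;0.044 -0.164 -0.25 -0.05 -0.22 -0.028 0;0.044 -0.164 -0.25 -0.05 -0.22 -0.028 0;0.044 -0.164 -0.25 -0.05 -0.22 -0.028 0")

```text
time: 10.25
ee_pos: [0.506, 0.092, 0.2499]
eef_rot: [1.0, -0.008, 0.001, 0.001]
ft_force: [0.5, -0.6, -7.6]
width: 0.0547
grip_force: 50.0
```

Run:
```python
from g import *
delta(np.array([.536-.032,.099,.25]),Rf)
d={n:camera(n) for n in("scene","top")};pickle.dump(d,open("c2.pkl","wb"))
t=cv2.resize(d["top"]["color"][140:250,130:300],None,fx=3,fy=3,interpolation=cv2.INTER_CUBIC)
s=cv2.resize(d["scene"]["color"][130:320,140:340],None,fx=3,fy=3,interpolation=cv2.INTER_CUBIC)
cv2.imwrite("pics/f.png",s[:,:,::-1])
```

```text
now [0.506  0.092  0.2499] turn [ 0.0028 -0.0023 -0.009 ] shift [-0.0021 -0.0069 -0.0001]
```

View pics/f.png

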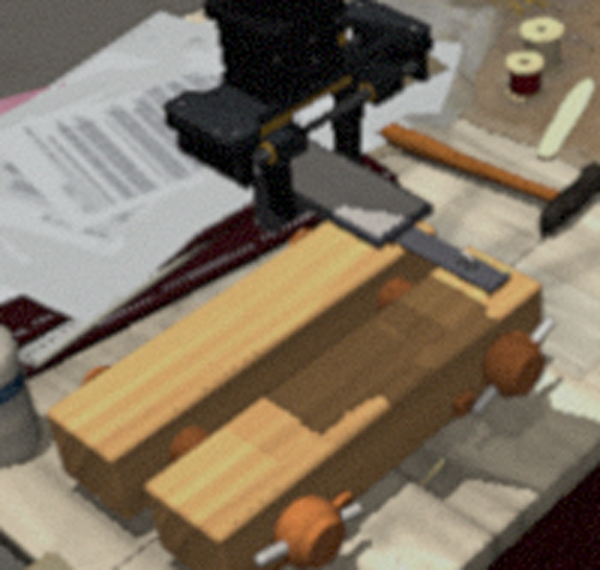

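The scene shows the iron held above the press, with its long end to the front (end corners at crop (330,207), (380,243) and (430,208)) and the hasp still closed. I check its tilt and offset from the end-corner rays in both views.

Run:
```python
from g import *
d=pickle.load(open("c2.pkl","rb"));S,T=d["scene"],d["top"]
pr=[[.506-.095,.092+s*.028,.269+h] for s in(1,-1) for h in(.005,-.005)]
print("pred L/R top,bottom in crop",((proj(S,pr)-[140,130]+.5)*3-.5).round(0).tolist(),"top img",proj(T,pr).round(1).tolist())
t=T["color"];u=proj(T,pr).mean(0).astype(int)
a=cv2.resize(t[u[1]-45:u[1]+30,u[0]-50:u[0]+50],None,fx=6,fy=6,interpolation=cv2.INTER_CUBIC);cv2.imwrite("pics/g.png",a[:,:,::-1]);print("off",u-[50,45])
```

```text
pred L/R top,bottom in crop [[382.0, 237.0], [384.0, 249.0], [438.0, 198.0], [439.0, 210.0]] top img [[179.6, 247.9], [180.9, 247.8], [206.1, 247.3], [207.2, 247.2]]
off [143 202]
```

View pics/g.png

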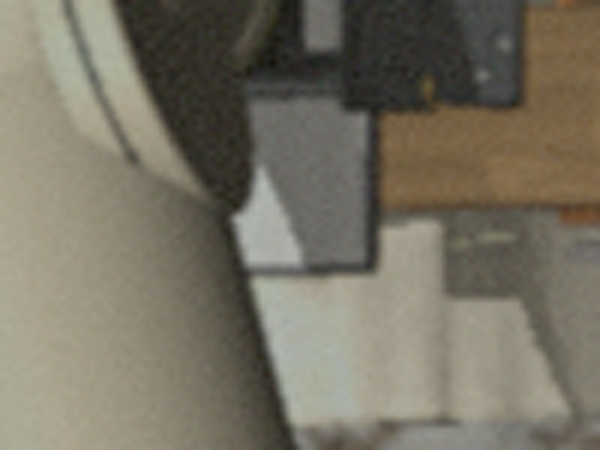

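Run:
```python
from g import *
d=pickle.load(open("c2.pkl","rb"));S,T=d["scene"],d["top"]
A=lambda p,k,o:(np.array(p,float)+.5)/k-.5+np.array(o)
t=A([[376,271]],6,[143,202])
for p in([431,208],[429,205],[431,213]): print(tri(T,t,S,A([p],3,[140,130])))
delta(np.array([.536-.032,.099,.17]),Rf)
```

```text
[[0.413  0.0682 0.2669 0.0025]]
[[0.4136 0.0682 0.2692 0.004 ]]
[[0.4128 0.069  0.2631 0.0021]]
now [0.5063 0.0911 0.2503] turn [ 0.0029 -0.0029 -0.011 ] shift [-0.0026 -0.0081  0.0802]
```

Request:
play_rows(increments="0.003 -0.003 -0.011 -0.003 -0.008 0.01 0;0.003 -0.003 -0.011 -0.003 -0.008 0.025 0;0.003 -0.003 -0.011 -0.003 -0.008 0.045 0;0.003 -0.003 -0.011 -0.003 -0.008 0.065 0;0.003 -0.003 -0.011 -0.003 -0.008 0.08 0;0.003 -0.003 -0.011 -0.003 -0.008 0.08 0;0.003 -0.003 -0.011 -0.003 -0.008 0.08 0")

```text
time: 11.05
ee_pos: [0.5037, 0.1002, 0.1708]
eef_rot: [1.0, -0.002, 0.0, -0.001]
ft_force: [-0.6, -0.7, -5.8]
width: 0.0555
grip_force: 50.0
```

Run:
```python
from g import *
delta(np.array([.536-.033,.099,.099]),Rf)
d={n:camera(n) for n in("scene","top")};pickle.dump(d,open("c3.pkl","wb"))
S=d["scene"]
s=cv2.resize(S["color"][150:275,200:330],None,fx=6,fy=4.8,interpolation=cv2.INTER_CUBIC) if 0 else cv2.resize(S["color"][165:275,205:325],None,fx=5,fy=5,interpolation=cv2.INTER_CUBIC)
cv2.imwrite("pics/h.png",s[:,:,::-1])
```

```text
now [0.5037 0.1002 0.1708] turn [-0.0011 -0.0003  0.0017] shift [-0.0008  0.0013  0.0718]
```

View pics/h.png

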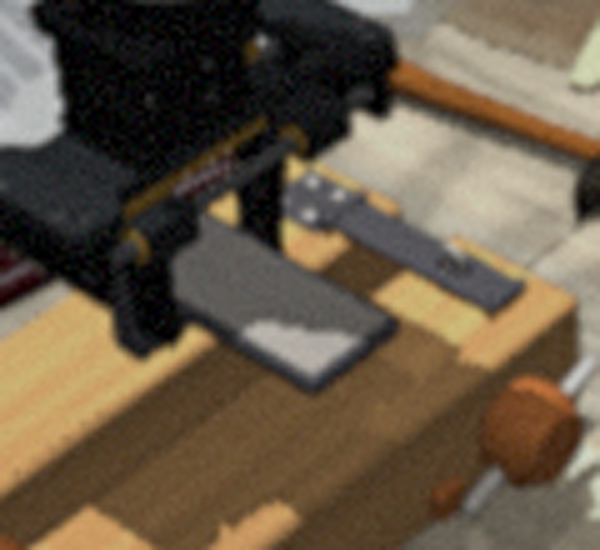

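The plate is held with its end corners at crop (312,388) and (397,322), and the hasp is closed. Next I compare these against level-pose predictions.

Run:
```python
from g import *
S=pickle.load(open("c3.pkl","rb"))["scene"]
p=np.array(read_state()["ee_pos"])+[0.002,0,.019];print(p)
for tilt in(-4,-2,0,2,4):
    R=Ro.from_euler("y",-tilt,degrees=True)
    Q=np.array([[-.095,.028,.005],[-.095,.028,-.005],[-.095,-.028,.005],[-.095,-.028,-.005],[-.0,-.028,.005]])
    print(tilt,((proj(S,R.apply(Q)+p)-[205,165]+.5)*5-.5).round(0).tolist())
```

```text
[0.5064 0.1004 0.1907]
-4 [[310.0, 363.0], [313.0, 382.0], [400.0, 296.0], [403.0, 314.0], [248.0, 224.0]]
-2 [[312.0, 370.0], [314.0, 388.0], [401.0, 302.0], [403.0, 320.0], [248.0, 224.0]]
0 [[313.0, 376.0], [314.0, 393.0], [402.0, 309.0], [403.0, 326.0], [248.0, 224.0]]
2 [[313.0, 382.0], [315.0, 399.0], [403.0, 314.0], [403.0, 331.0], [248.0, 224.0]]
4 [[314.0, 388.0], [315.0, 404.0], [403.0, 320.0], [403.0, 337.0], [249.0, 224.0]]
```

Request:
play_rows(increments="0 0 0 -0.002 0.001 0.01 0;0 0 0 -0.002 0.001 0.02 0;0 0 0 -0.002 0.001 0.03 0;0 0 0 -0.002 0.001 0.042 0;0 0 0 -0.002 0.001 0.055 0;0 0 0 -0.002 0.001 0.065 0;0 0 0 -0.002 0.001 0.071 0;0 0 0 -0.002 0.001 0.071 0")

```text
time: 11.95
ee_pos: [0.5014, 0.0993, 0.0988]
eef_rot: [1.0, -0.002, -0.0, -0.001]
ft_force: [-0.5, 1.1, -7.4]
width: 0.0549
grip_force: 50.0
```

Request:
play_rows(increments="0 0 0 0 0 0 0;0 0 0 0 0 0 0;0 0 0 0 0 0 0;0 0 0 0 0 0 0;0 0 0 0 0 0 0")

```text
time: 12.45
ee_pos: [0.5021, 0.0994, 0.1]
eef_rot: [1.0, -0.002, 0.001, -0.001]
ft_force: [-0.5, 0.2, -6.9]
width: 0.055
grip_force: 50.0
```

Run:
```python
from g import *
delta(np.array([.536-.033,.099,.099]),Rf);s=read_state();print(s["ft_force"],s["torque"],s["grip_force"])
S=camera("scene")
p=np.array(read_state()["ee_pos"])+[0.002,0,.019]
Q=np.array([[-.095,.028,.005],[-.095,.028,-.005],[-.095,-.028,.005],[-.095,-.028,-.005],[-.0,-.028,.005]])
print(((proj(S,Q+p)-[205,175]+.5)*5-.5).round(0).tolist())
cv2.imwrite("pics/i.png",cv2.resize(S["color"][175:290,205:325],None,fx=5,fy=5,interpolation=cv2.INTER_CUBIC)[:,:,::-1])
```

```text
now [0.5021 0.0994 0.1   ] turn [-0.001  -0.001   0.0018] shift [0.0009 0.0004 0.001 ]
[-0.5257  0.1689 -6.9366] [0.0619 0.0282 0.0115] 50.038922431413084
[[331.0, 449.0], [333.0, 465.0], [416.0, 380.0], [418.0, 397.0], [267.0, 294.0]]
```

View pics/i.png

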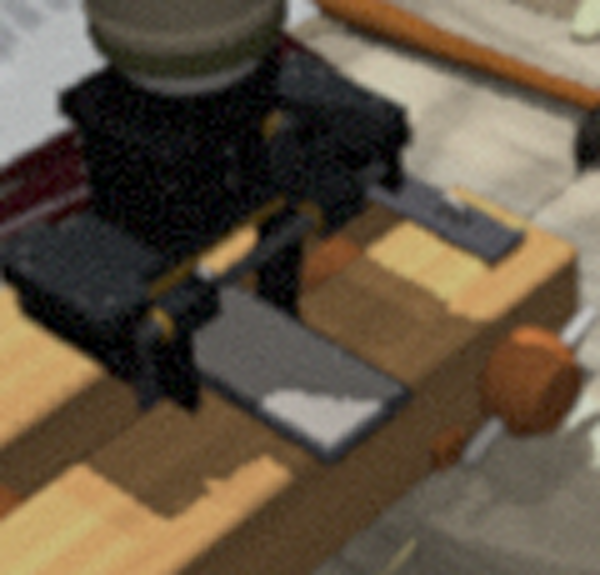

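The plate is level, with its corners at (330,461) and (409,393) within about 1–2 px of the prediction. The wrist carries only the iron's weight, and the hasp is closed. I hand in.

```bash
python3 -c "
from bench import *
print(close_job())"
```

```text
the job is handed in; nothing more can be done
None
```

I folded the hasp flat over its staple, and the iron is held level over the middle of the press, about 2 cm above the cheeks with its tang in the gap. I handed the job in at about 12.5 s; no verdict came back.

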